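# Fish the infuser out of the tall pot with the telescopic hook

### The job

The spice infuser is clipped down at the bottom of the tall narrow pot. Take the lifting hook from its stand, feel for the infuser's wire handle with it, gently draw the infuser out and stand it upright in the middle of the drip plate without your fingers touching it, then hang the hook back on its stand. Do not press, drag or pull hard with the hook, and leave the other things where they are.

Things in the scene. Friction and masses are not known exactly. Their poses are not given: they have to be found in the camera images.
- pot: Tall narrow steel pot, fixed, 120 mm high, bore 72 mm, wall 2.5 mm, rim 81 mm wide, two wire side handles reaching 56 mm from the axis. Origin: centre of its underside; z up; inner floor 5 mm above it. Three sprung catches inside at the foot hold the infuser down: drawing it straight up takes roughly 6 to 15 N over the first 8 mm, then it is free.
- infuser: Closed perforated steel can, 65 mm across its ridge, 60 mm elsewhere, about 0.2 kg (varies), standing on the pot's inner floor. Origin: centre of its underside; z up. Flat top 34 mm above the origin. A swinging wire handle spans the top along the can's own y (see point bail_hinge).
- bail_hinge (a point): Middle of the wire handle's hinge line on the can, 2.5 mm above its flat top; axes as the can's, hinge along y. The handle's straight bar (3.6 mm wire, 41 mm long along y) is 16 mm from this line. It stands wherever slight friction keeps it, up to 0.5 rad to the can's -x or +x (bar up to 7.7 mm off the middle; gap under it 14.7 to 16.7 mm). Its lean is not measured.
- lift_hook: Lifting hook, 0.11 kg, hanging upright in its stand. Origin: middle of its wooden handle, 26 (x) by 18 (y, to grip) by 46 mm (z); z up. A 42 mm steel flange has its underside 30 mm below the origin. Under it a 9 mm sleeve (12 mm collar at its end, 92 mm below the origin) holds a telescopic 5 mm rod with the toe at its foot (see point sleeve_end).
- sleeve_end (a point): Lower end of the hook's sleeve, 92 mm below the origin, axes as the hook's. From it the 5 mm rod goes down to a round 5 mm toe that points to the hook's own +x, 12.5 mm out from the rod's axis, its end turned up (foot 9.5 mm high in all). The toe's underside is 35 to 63 mm below this point: the rod's extension is not measured, but stays as it is during the job.
- drip_plate: Shallow round white plate 144 mm across and 14 mm high, loose, about 0.45 kg. Origin: centre of its underside; the flat inner floor is about 5 mm above it.
- hook_stand: Steel stand, fixed: foot 90 by 70 mm, a post 62 mm from its origin towards its own +x (top at 163 mm) and two level 8 mm prongs along x at y = -12 and +12 mm (16 mm gap), open ends 38 mm from the origin towards -x, turned up 4 mm. Origin: at worktop level under the place where the hook hangs.
- hang_point (a point): The hanging place on the stand, midway between the prongs, level with their tops (160 mm above the worktop). The hung hook's flange rests on the prongs here, so its origin is 30 mm above this point. Axes as the stand's.
- by_shaker: bystander: steel shaker 47 mm wide, 82 mm high; origin at its underside
- by_cup: bystander: small wooden cup 52 mm wide, 53 mm high; origin at its underside
- by_dish: bystander: small white dish 78 mm wide, 19 mm high; origin at its underside
- by_glass: bystander: small glass 51 mm wide, 59 mm high; origin at its underside
- by_spoon: bystander: teaspoon 139 mm long; origin at its underside

How it is judged:
By the outcome, as a careful person would: the job done as asked, in the order asked, and still so for the second after the job is handed in, with the robot touching nothing.
It also fails if it takes over 67 s, if anything falls off the work surface, if the arm or the gripper's body presses on something with over 40 N, if the wrist force passes 120 N, or if a joint passes its speed limit or range.

### The arm

A 6-joint arm with a two-finger parallel gripper is mounted at the origin on a cart in front of the work surface, level with it; the furniture and walls round the work are solid. World frame = base frame: x ahead of the robot, y to its left, z up, the work surface at z = 0. Lengths are in m, angles in degrees, forces in N, time in s.
With the tool pointing down it reaches from about 0.3 to 1 m from the base axis. Payload 5.1 kg.
Tool frame: the origin (TCP) lies on the mounting face of the last link; the fingertips stand 190 mm ahead of it and the grasp point (between the pads) lies 171 mm ahead of it; y points along the fingers, x is the direction in which the jaws open and shut, and the axes are right-handed (so a half turn about y gives the same grasp; the last joint's range is limited). The gripper opens to 95 mm and grips with 3 to 60 N. Pads are 20 mm wide; open, the fingers measure 119 mm over their backs; the gripper's body (75 mm by 180 mm) begins 59 mm behind the grasp point.
Start: joints at [-81.394, 7.093, 94.555, -0, 78.352, -4.733], TCP at [0.15, -0.632, 0.405] pointing down, gripper open.
Joint ranges: [-149.61, 149.61], [-58.7, 133.49], [1.44, 155.28], [-77.14, 257.14], [18.33, 153.61], [-166.67, 166.67]. Speed limits (degrees/s): [147.25, 147.25, 180, 180, 180, 180].

### API

Orientations are given as a 3x3 rotation matrix whose columns are the frame's x, y, z axes.
In Python, from station import robot, get_image, calibration gives the robot as it stands. Calls block until the motion is done:
- robot.reach(position, orientation): joint-space move of the TCP to a pose.
- robot.line_to(position, speed=0.15, orientation=None, contact_N=None): straight line of the TCP; orientation=None keeps the orientation; speed is the mean speed in m/s. With contact_N (N) it stops when the force on the tool has changed by that much, and returns True; else False.
- robot.goto_joints(angles): joint-space move.
- robot.gripper_to(opening): finger opening in m; the grip force is fixed at half the most; returns when the fingers have stopped.
- robot.dwell(seconds).
- robot.inverse_kinematics(position, orientation): joint angles nearest the present ones, or None.
- robot.sense(): the state.
- get_image(name): name is "side" or "top"; returns the picture (480x640x3 uint8, red, green, blue); there is no depth.
- calibration(name): a dict with "fx", "fy", "cx", "cy" (pixels), "k1" (the pictures are not rectified: a ray, as slopes to the right and down, at radius r is drawn at 1 + k1 r^2 times it, then the intrinsics apply), "R" (3x3) and "t" (3): a world point X has camera coordinates R X + t. Camera axes: x right, y down, z forward; pixel columns grow to the right and rows downward; lengths in m; the calibration is good to about 2 mm. A picture is of the moment at which its call begins. calibration takes no time and is no camera call.
A pose or a line that the arm cannot do raises robot.IKError and nothing moves.
- robot.close_job(): hands the job in, once; it reports no verdict.
The state is a dict: "clock": time; "joint_pos": joint angles; "dq": joint speeds; "joint_torque": joint torques, N m; "eef_pos": TCP position; "tcp_rot": TCP orientation; "force": force on the tool from outside, world axes, zero at the start; "moment": the same for the moment, N m; "grip_width": finger opening in m.
Only numpy, scipy, OpenCV 4.12 (cv2) and the standard library are available. Lean on these libraries where they do the work, as an engineer would, in place of code of your own. Each camera call takes 0.05 s, during which the arm holds its last target.

## Working session

There is one attempt and no reset: what is moved stays moved. The work goes in short steps, each a Python script; the robot and the scene stay as the last script left them, time stands still between calls to the robot, and variables do not carry over. Pictures are saved under pics/ and viewed, and the job is handed in when it is done.

```bash
ls; mkdir -p pics
python3 - <<'E'
from station import robot,get_image,calibration
import cv2,numpy as np
for n in("top","side"):
    cv2.imwrite(f"pics/{n}0.png",get_image(n)[:,:,::-1]); c=calibration(n); print(n,c)
s=robot.sense(); print(s['clock'],s['force'],s['tcp_rot'],s['grip_width'])
E
```

```text
pics
top {'fx': 575.0290735891168, 'fy': 575.0290735891168, 'cx': 325.09726625951885, 'cy': 241.61425933310372, 'k1': -0.03866216123740877, 'R': array([[ 0.02854269, -0.99943962,  0.01748622],
       [-0.99688885, -0.02974691, -0.07299136],
       [ 0.07347062, -0.01534845, -0.99717927]]), 't': array([-0.01713707,  0.55219473,  1.26671849])}
side {'fx': 445.10012338284076, 'fy': 445.10012338284076, 'cx': 329.4459749966539, 'cy': 236.78971239972077, 'k1': 0.023083476754697737, 'R': array([[-0.95889099, -0.2837727 , -0.00106421],
       [-0.15030775,  0.51107587, -0.84629134],
       [ 0.24069827, -0.81134118, -0.53271928]]), 't': array([0.5292129 , 0.20570584, 0.78931105])}
0.1 [-0.23198196 -0.89734164 -0.21935833] [[ 2.30735052e-01 -3.14714733e-04  9.73016565e-01]
 [-9.73014790e-01  1.86297535e-03  2.30735234e-01]
 [-1.88532165e-03 -9.99998215e-01  1.23631624e-04]] 0.09488346385587279
```

View pics/top0.png

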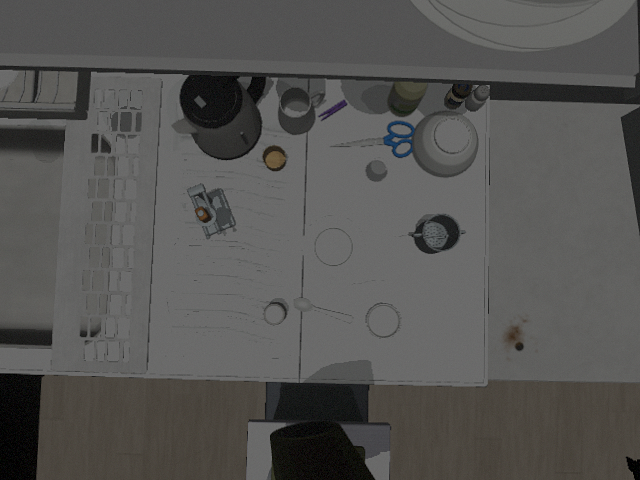

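View pics/side0.png

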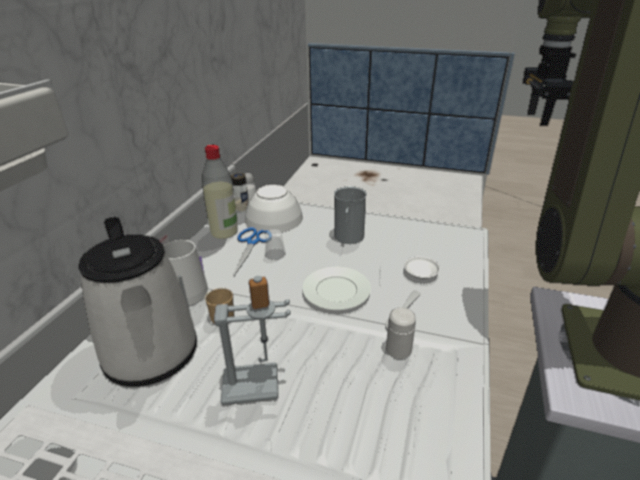

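```bash
cat > h.py <<'E'
import numpy as np,cv2
from station import calibration
def cal(n):
    c=calibration(n); return np.array([[c['fx'],0,c['cx']],[0,c['fy'],c['cy']],[0,0,1]]),np.array([c['k1'],0,0,0.]),np.array(c['R']),np.array(c['t'])
def ray(n,uv):
    K,D,R,t=cal(n); p=cv2.undistortPoints(np.array([[uv]],float),K,D)[0,0]
    d=R.T@np.array([p[0],p[1],1]); return -R.T@t,d/np.linalg.norm(d)
def onz(n,uv,z):
    o,d=ray(n,uv); return o+d*(z-o[2])/d[2]
def proj(n,X):
    K,D,R,t=cal(n); return cv2.projectPoints(np.atleast_2d(np.array(X,float)),cv2.Rodrigues(R)[0],t,K,D)[0][:,0]
def two(a,b):
    o1,d1=ray("top",a);o2,d2=ray("side",b)
    s=np.linalg.lstsq(np.c_[d1,-d2],o2-o1,rcond=None)[0]
    p,q=o1+s[0]*d1,o2+s[1]*d2; return (p+q)/2,np.linalg.norm(p-q)
E
python3 - <<'E'
import cv2
t=cv2.imread('pics/top0.png');s=cv2.imread('pics/side0.png')
def crop(im,x,y,w,h,k,n,g=1):
    c=cv2.resize(im[y:y+h,x:x+w],None,fx=k,fy=k,interpolation=cv2.INTER_CUBIC); c=cv2.convertScaleAbs(c,alpha=g); cv2.imwrite('pics/'+n,c)
crop(t,170,165,80,80,7,'c_stand.png',1.6)
crop(t,400,200,75,60,8,'c_pot.png',1.8)
crop(s,200,265,110,150,4,'c_sstand.png',1.2)
crop(t,300,210,75,75,7,'c_plate.png',1)
E
```

```text
(no output)
```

View pics/c_stand.png

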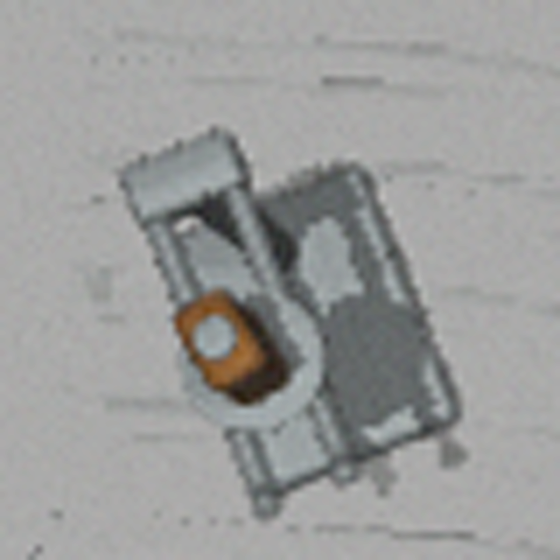

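View pics/c_pot.png

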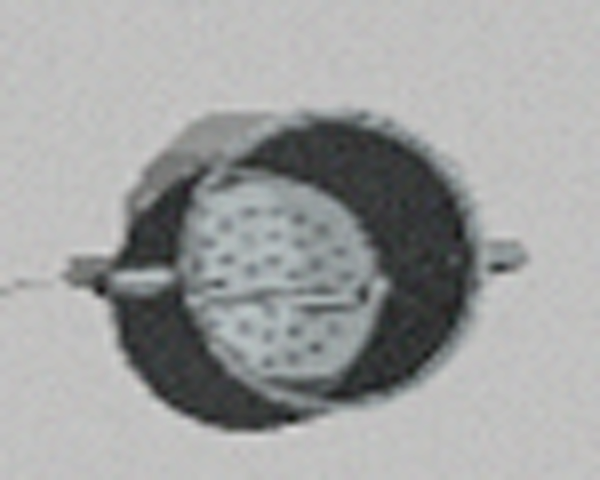

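View pics/c_sstand.png

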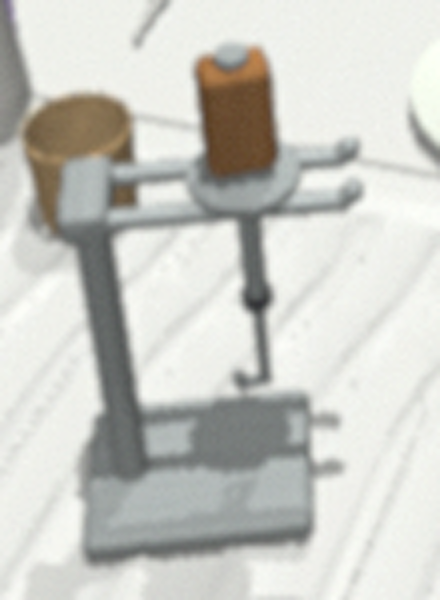

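View pics/c_plate.png

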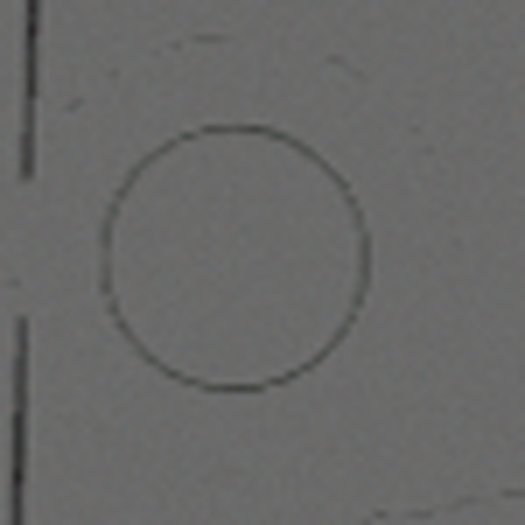

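Run:
```python
from h import *
T=lambda x,y,k,ox,oy:((x+.5)/k-.5+ox,(y+.5)/k-.5+oy)
tt=lambda x,y:T(x,y,7,170,165); ss=lambda x,y:T(x,y,4,200,265)
# prong tips (which is near?) 
for a in [(263,503),(343,468)]:
    print('tip top', onz('top',tt(*a),.160))
for b in [(347,148),(350,188)]:
    print('tip side',onz('side',ss(*b),.160))
print('prongs at post', [onz('top',tt(*a),.158) for a in [(160,228),(243,205)]])
print('block corners',[onz('top',tt(*a),.163) for a in [(122,178),(215,130),(247,185),(140,218)]])
for a,b in [((213,338),(233,50))]: print('knob',two(tt(*a),ss(*b)))
f=tt(260,345)
print('flange c',onz('top',f,.164))
print('cam',[-cal(n)[2].T@cal(n)[3] for n in('top','side')])
for n in('top','side'):
  for p in [(.7,-.25,.12),(.7,0,0),(.7,.2,0)]: print(n,proj(n,p))
# plate
print('plate', onz('top',T(236,258,7,300,210),.005))
print('pot rim', onz('top',T(332,258,8,400,200),.12), 'left/right', onz('top',T(185,258,8,400,200),.12),onz('top',T(478,258,8,400,200),.12))
```

```text
tip top [0.54551323 0.23633634 0.16      ]
tip top [0.55618497 0.21400879 0.16      ]
tip side [0.55510206 0.21468131 0.16      ]
tip side [0.546064   0.23500238 0.16      ]
prongs at post [array([0.62378918, 0.26971473, 0.158     ]), array([0.63114593, 0.24623839, 0.158     ])]
block corners [array([0.63713558, 0.28014644, 0.163     ]), array([0.65177352, 0.25422794, 0.163     ]), array([0.63618362, 0.24436475, 0.163     ]), array([0.62577156, 0.27446089, 0.163     ])]
knob (array([0.58483179, 0.24050375, 0.21832479]), np.float64(0.001311542912095188))
flange c [0.59023243 0.23840951 0.164     ]
cam [array([0.45789932, 0.01874078, 1.30375052]), array([0.34839086, 0.68544544, 0.59513148])]
top [[446.6776803  171.49600713]]
top [[326.33683283 178.11569906]]
top [[239.05666864 175.42757284]]
side [[300.53928258 184.48078909]]
side [[263.40173917 283.52427784]]
side [[217.90979889 350.53694384]]
plate [ 0.54321716 -0.02009608  0.005     ]
pot rim [ 0.57271443 -0.23976214  0.12      ] left/right [ 0.5715484  -0.20138872  0.12      ] [ 0.57387722 -0.27797505  0.12      ]
```

Run:
```python
import cv2
t=cv2.imread('pics/top0.png')
from station import get_image
import numpy as np
# average a few frames for noise? use one only; CLAHE
g=cv2.cvtColor(t,cv2.COLOR_BGR2GRAY)
c=cv2.createCLAHE(4,(2,2))
p=c.apply(cv2.resize(g[216:256,414:464],None,fx=14,fy=14,interpolation=cv2.INTER_LANCZOS4));cv2.imwrite('pics/pot_z.png',p)
p=cv2.normalize(cv2.resize(g[205:290,290:375],None,fx=7,fy=7,interpolation=cv2.INTER_CUBIC),None,0,255,cv2.NORM_MINMAX)
p=g[205:290,290:375].astype(float);m=np.median(p);print(m);p=np.clip(128+(p-m)*6,0,255).astype('uint8')
cv2.imwrite('pics/plate_z.png',cv2.resize(p,None,fx=7,fy=7,interpolation=cv2.INTER_CUBIC))
```

```text
106.0
```

View pics/pot_z.png

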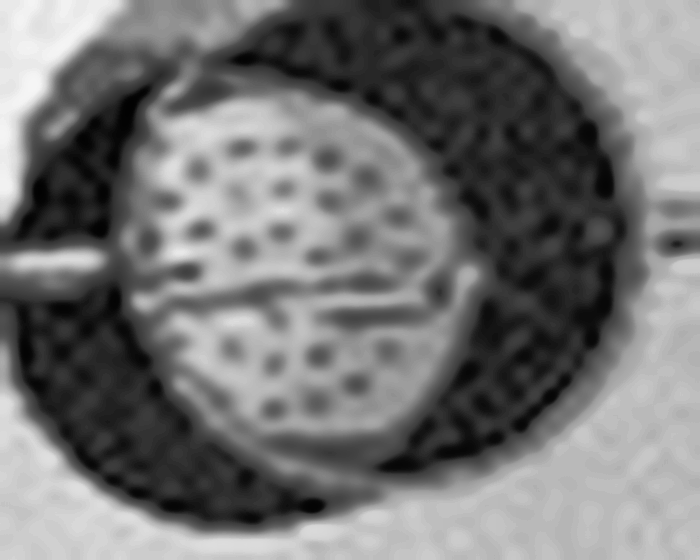

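View pics/plate_z.png

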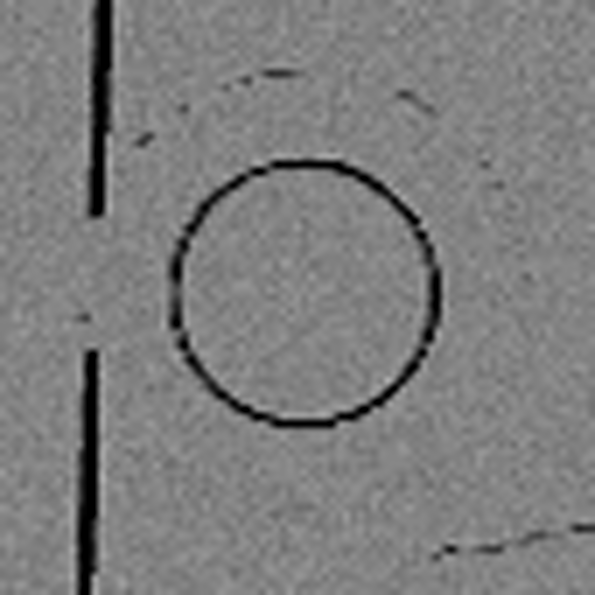

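```bash
cat > z.py <<'E'
from h import *
t=np.load('pics/topavg.npy')
g=t.mean(2)
x0,y0,w,h,k=418,218,42,36,18
p=cv2.resize(g[y0:y0+h,x0:x0+w].astype('float32'),None,fx=k,fy=k,interpolation=cv2.INTER_CUBIC)
p=np.clip(p*2.2,0,255).astype('uint8');p=cv2.cvtColor(p,cv2.COLOR_GRAY2BGR)
q=p.copy()
E
python3 - <<'E'
from station import get_image
import numpy as np
np.save('pics/topavg.npy',np.mean([get_image('top').astype(float) for _ in range(8)],0))
E
python3 - <<'E'
from z import *
cv2.imwrite('pics/potavg.png',p)
print(proj('top',[(.573,-.240,.039),(.573,-.240,.0575),(.573-.0077,-.240,.0556),(.573+.0077,-.240,.0556)]))
E
```

```text
[[433.20127441 234.97288876]
 [434.9331265  234.25783068]
 [434.70250592 237.83687164]
 [434.80299215 230.83081913]]
```

View pics/potavg.png

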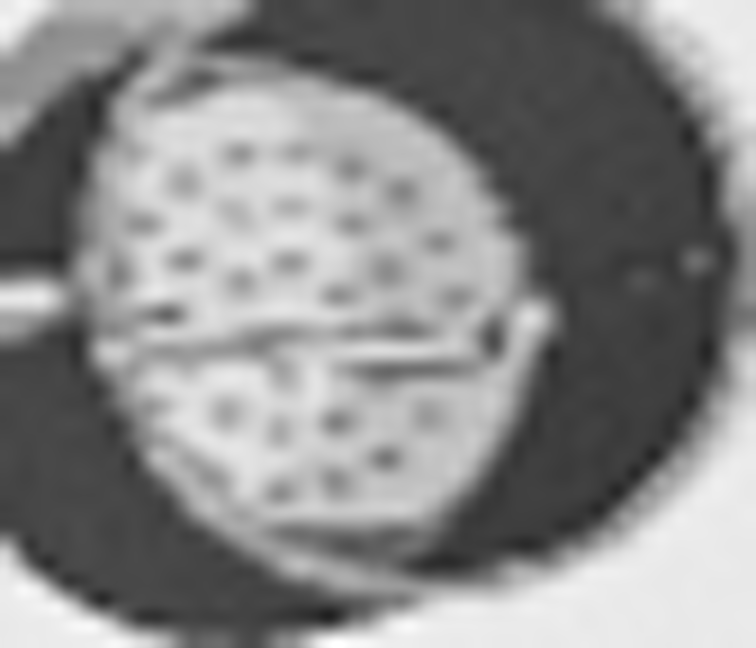

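Run:
```python
from h import *
t=np.load('pics/topavg.npy').mean(2).astype('float32')
x0,y0,k=400,195,8
p=cv2.resize(t[y0:y0+75,x0:x0+75],None,fx=k,fy=k,interpolation=cv2.INTER_CUBIC)
p=cv2.cvtColor(np.clip(p*1.9,0,255).astype('uint8'),cv2.COLOR_GRAY2BGR)
a=np.linspace(0,2*np.pi,60)
for c,col in(((.573,-.240),(0,0,255)),):
  for r,z in((.0405,.12),(.036,.12),(.0300,.039)):
    q=proj('top',np.c_[c[0]+r*np.cos(a),c[1]+r*np.sin(a),z+0*a])
    q=((q+.5-[x0,y0])*k).astype(int)
    for u in q: cv2.circle(p,tuple(int(v) for v in u),1,col if r!=.03 else (255,0,0),-1)
cv2.imwrite('pics/chk.png',p)
s=cv2.imread('pics/side0.png'); x0,y0,k=315,175,8
p=cv2.resize(s[y0:y0+75,x0:x0+70],None,fx=k,fy=k,interpolation=cv2.INTER_CUBIC)
for r,z in((.0405,.12),(.0385,0)):
    q=proj('side',np.c_[.573+r*np.cos(a),-.240+r*np.sin(a),z+0*a]); q=((q+.5-[x0,y0])*k).astype(int)
    for u in q: cv2.circle(p,tuple(int(v) for v in u),1,(0,0,255),-1)
cv2.imwrite('pics/chks.png',p)
s=cv2.imread('pics/side0.png'); x0,y0,k=240,270,9
p=cv2.resize(s[y0:y0+95,x0:x0+45],None,fx=k,fy=k,interpolation=cv2.INTER_CUBIC)[:, :]
h=np.array([.5855,.2403])
for z in np.arange(.02,.15,.01):
    u=((proj('side',[(*h,z)])[0]+.5-[x0,y0])*k).astype(int); cv2.circle(p,tuple(int(v) for v in u),2,(0,0,255),-1)
    cv2.putText(p,"%.2f"%z,(int(u[0])+25,int(u[1])),0,.4,(0,0,255),1)
cv2.imwrite('pics/chkh.png',p[-600:])
```

```text
(no output)
```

View pics/chk.png

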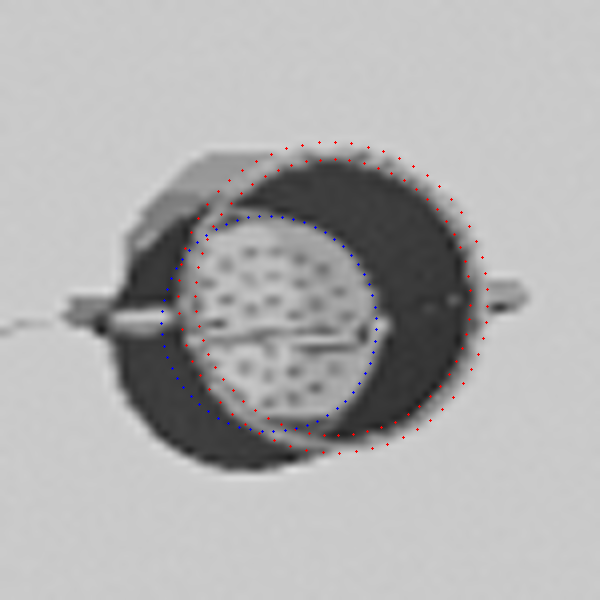

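View pics/chks.png

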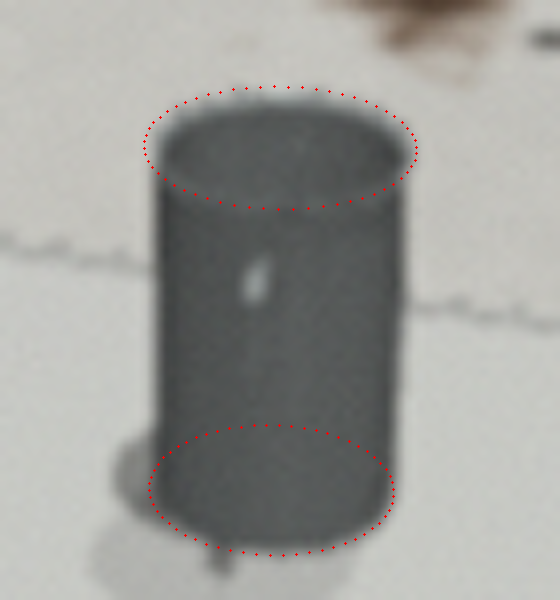

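View pics/chkh.png

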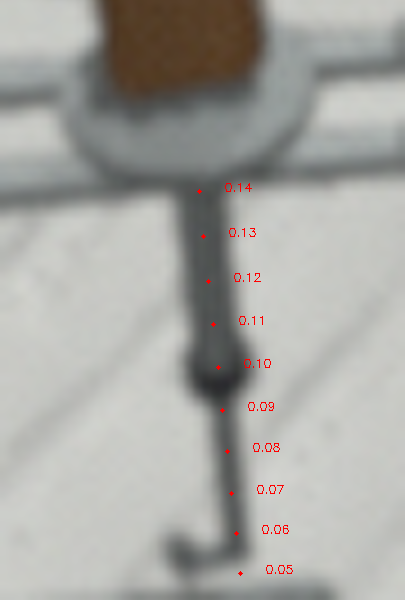

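Run:
```python
from h import *
f=lambda x,y:((x+.5)/9-.5+240,(y+.5)/9-.5+270+95-600/9)
a=onz('side',f(237,555),.054);b=onz('side',f(185,560),.054);print(a,b,b-a,np.degrees(np.arctan2(*(b-a)[1::-1])))
g=lambda x,y:((x+.5)/18-.5+418,(y+.5)/18-.5+218)
for z in(.056,.0575):
  l=onz('top',g(110,356),z);r=onz('top',g(480,352),z);print(l,r,(l+r)/2,np.linalg.norm(l-r),np.degrees(np.arctan2(*(l-r)[1::-1])))
print('ear',onz('top',g(540,312),.0415))
from station import robot
R=lambda yaw:np.array([[np.sin(yaw),0,np.cos(yaw)],[-np.cos(yaw),0,np.sin(yaw)],[0,-1,0]])
for p,y in[((.5855,.2403,.361),23),((.5855,.2403,.47),23),((.5502,-.24,.45),0),((.5502,-.24,.34),0),((.543,-.02,.45),0),((.543,-.02,.3),0)]:
    print(p,y,robot.inverse_kinematics(p,R(np.radians(y))))
for _ in range(3): print(robot.sense()['force'],robot.sense()['clock'])
```

```text
[0.58588409 0.23989964 0.054     ] [0.59419742 0.24352068 0.054     ] [0.00831334 0.00362103 0.        ] 23.536438233611264
[ 0.56569989 -0.2155727   0.056     ] [ 0.56754848 -0.26079514  0.056     ] [ 0.56662419 -0.23818392  0.056     ] 0.0452602032064506 92.34082164366167
[ 0.5655703  -0.21529102  0.0575    ] [ 0.56741667 -0.26045909  0.0575    ] [ 0.56649348 -0.23787505  0.0575    ] 0.045205793047150764 92.3408216436616
ear [ 0.57398597 -0.27141302  0.0415    ]
(0.5855, 0.2403, 0.361) 23 [17.45593047  6.70786783 99.26102973  0.         74.03110243 84.45593047]
(0.5855, 0.2403, 0.47) 23 [17.45593047  3.13283318 92.54585157  0.         84.32131525 84.45593047]
(0.5502, -0.24, 0.45) 0 [-2.86900439e+01 -5.26316331e-01  9.81644759e+01 -2.54444375e-14
  8.23618405e+01  6.13099561e+01]
(0.5502, -0.24, 0.34) 0 [-2.86900439e+01  3.67823226e+00  1.04605416e+02 -2.54444375e-14
  7.17163513e+01  6.13099561e+01]
(0.543, -0.02, 0.45) 0 [-7.77047823e+00 -7.89837437e+00  1.05130188e+02 -2.54444375e-14
  8.27681860e+01  8.22295218e+01]
(0.543, -0.02, 0.3) 0 [-7.77047823e+00 -1.22455372e+00  1.13686548e+02 -2.54444375e-14
  6.75380058e+01  8.22295218e+01]
[-0.10945529 -0.42909309 -0.20116067] 0.5
[-0.10945529 -0.42909309 -0.20116067] 0.5
[-0.10945529 -0.42909309 -0.20116067] 0.5
```

```bash
cat >> h.py <<'E'
def R(deg):
    y=np.radians(deg); return np.array([[np.sin(y),0,np.cos(y)],[-np.cos(y),0,np.sin(y)],[0,-1.,0]])
def st(r):
    s=r.sense(); print('t%.2f'%s['clock'],np.round(s['eef_pos'],4),'F',np.round(s['force'],2),'w%.4f'%s['grip_width'])
E
python3 - <<'E'
from h import *
from station import robot,get_image
robot.reach((.5855,.2403,.45),R(23.4));st(robot)
robot.line_to((.5855,.2403,.364),speed=.1);st(robot)
robot.gripper_to(.012);robot.dwell(.2);st(robot)
cv2.imwrite('pics/s1.png',get_image('side')[:,:,::-1])
E
```

```text
t3.91 [0.5858 0.2396 0.4499] F [ 0.43 -0.17  1.51] w0.0952
t4.92 [0.5858 0.2404 0.365 ] F [ 1.17 -0.11  0.77] w0.0954
t6.30 [0.5855 0.2403 0.364 ] F [ 0.57 -0.14 -0.35] w0.0180
```

View pics/s1.png

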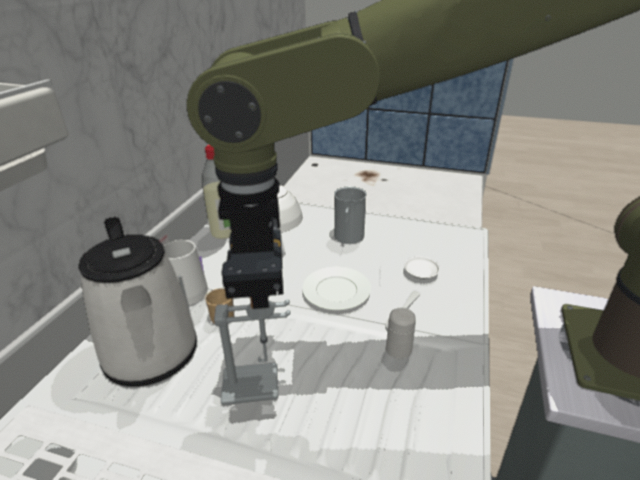

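```bash
python3 - <<'E'
from h import *
from station import robot,get_image
d=R(23.4)[:,2]; p=np.array([.5855,.2403,.376])
robot.line_to(p,speed=.05);st(robot)
p=p-.085*d; robot.line_to(p,speed=.12);st(robot)
p[2]=.47; robot.line_to(p,speed=.15);robot.dwell(.3);st(robot)
cv2.imwrite('pics/s2.png',get_image('side')[:,:,::-1])
cv2.imwrite('pics/t2.png',get_image('top')[:,:,::-1])
o=p-np.array([0,0,.174]); print(proj('side',[o-[0,0,.092],o-[0,0,.1385],o-[0,0,.03]]))
E
python3 - <<'E'
from h import *
s=cv2.imread('pics/s2.png');o=proj('side',[(.5075,.2065,.18)])[0].astype(int);print(o)
x0,y0=o[0]-35,o[1]-50
p=cv2.resize(s[y0:y0+85,x0:x0+70],None,fx=7,fy=7,interpolation=cv2.INTER_CUBIC)
for z in np.arange(.13,.27,.01):
    u=((proj('side',[(.5075,.2065,z)])[0]+.5-[x0,y0])*7).astype(int);cv2.circle(p,tuple(int(v) for v in u),2,(0,0,255),-1);cv2.putText(p,'%.2f'%z,(int(u[0])+30,int(u[1])),0,.4,(0,0,255),1)
cv2.imwrite('pics/s2c.png',p)
E
```

```text
t6.74 [0.5856 0.2404 0.3767] F [ 0.06 -0.34 -0.15] w0.0175
t7.60 [0.5078 0.2066 0.3762] F [-0.39  0.24 -1.49] w0.0182
t8.68 [0.5074 0.2065 0.4689] F [-0.08 -0.11 -0.93] w0.0177
[[318.06112525 280.4834248 ]
 [318.51827498 305.4117963 ]
 [317.39049096 244.08625354]]
[318 293]
```

View pics/s2c.png

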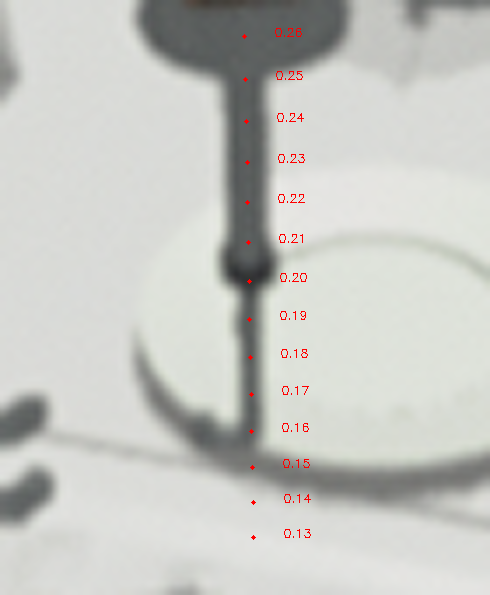

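Run:
```python
from h import *
from station import robot,get_image
D=R(2.3); d=D[:,2]
p=np.array([.5666,-.239,.455])-.0175*d; print(p)
robot.reach(p,D); robot.dwell(.2); st(robot)
p[2]=.385; print(robot.line_to(p,speed=.06,contact_N=2.5)); st(robot)
p[2]=.362; print(robot.line_to(p,speed=.03,contact_N=1.5)); robot.dwell(.3); st(robot)
p[2]=.344; print(robot.line_to(p,speed=.012,contact_N=1.0)); st(robot);robot.dwell(.1);st(robot)
cv2.imwrite('pics/s3.png',get_image('side')[:,:,::-1])
cv2.imwrite('pics/t3.png',get_image('top')[:,:,::-1])
```

```text
[ 0.5491141  -0.23970231  0.455     ]
t10.62 [ 0.5494 -0.2388  0.4551] F [ 0.41  0.19 -1.15] w0.0180
False
t11.93 [ 0.5492 -0.2398  0.3857] F [ 0.93  0.35 -1.46] w0.0177
False
t13.15 [ 0.5491 -0.2397  0.3622] F [-0.69 -0.63 -1.01] w0.0175
True
t14.16 [ 0.5491 -0.2397  0.3493] F [-0.06  0.31  4.18] w0.0177
t14.26 [ 0.5491 -0.2397  0.3493] F [-0.14 -0.48  5.4 ] w0.0178
```

View pics/s3.png

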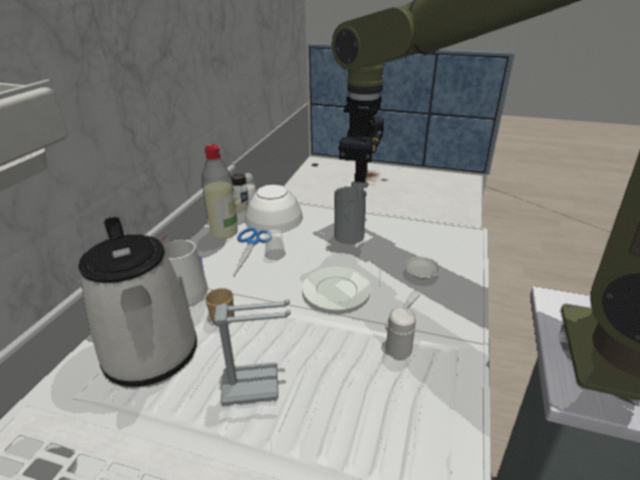

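Run:
```python
from h import *
from station import robot,get_image
D=R(2.3); d=D[:,2]
p=np.array([.5666,-.239,.3522])-.0175*d
robot.line_to(p,speed=.03);robot.dwell(.15);st(robot)
p=p+.010*d; print(robot.line_to(p,speed=.03,contact_N=2));st(robot)
p=p+.008*d; print(robot.line_to(p,speed=.015,contact_N=2));st(robot);robot.dwell(.15);st(robot)
```

```text
t14.81 [ 0.5489 -0.2396  0.3514] F [-0.55  0.24 -0.42] w0.0178
False
t15.29 [ 0.5593 -0.2393  0.3521] F [ 0.13 -0.19 -0.34] w0.0180
False
t15.97 [ 0.5671 -0.239   0.3521] F [-0.64 -0.58 -1.42] w0.0178
t16.12 [ 0.5671 -0.239   0.3522] F [ 0.19  0.24 -0.65] w0.0179
```

Run:
```python
from h import *
from station import robot,get_image
p=np.array(robot.sense()['eef_pos']);p[:2]=(.5671,-.2390);p[2]=.370
print(robot.line_to(p,speed=.02,contact_N=2));st(robot);robot.dwell(.1);st(robot)
```

```text
True
t16.73 [ 0.5668 -0.2389  0.3623] F [ 0.15 -0.4  -2.95] w0.0182
t16.82 [ 0.5665 -0.2387  0.361 ] F [ 0.33 -0.16 -1.97] w0.0177
```

Run:
```python
from h import *
from station import robot,get_image
p=np.array([.5672,-.2390,.361])
for z in (.364,.367,.370,.374,.385):
    p[2]=z; print(robot.line_to(p,speed=.015,contact_N=18));st(robot)
robot.dwell(.3);st(robot)
```

```text
False
t17.17 [ 0.5671 -0.239   0.3633] F [ 0.29 -0.54 -3.68] w0.0181
False
t17.52 [ 0.5669 -0.2389  0.366 ] F [-0.81  0.14 -8.06] w0.0177
False
t17.87 [ 0.5677 -0.2392  0.3717] F [ 0.9   0.62 -2.39] w0.0180
False
t18.28 [ 0.5673 -0.239   0.3744] F [ 0.01  0.32 -2.93] w0.0178
False
t19.17 [ 0.5672 -0.239   0.3849] F [ 0.22 -0.55 -3.03] w0.0178
t19.47 [ 0.5672 -0.239   0.3849] F [ 0.19  0.24 -2.94] w0.0182
```

Run:
```python
from h import *
from station import robot,get_image
p=np.array([.5680,-.2390,.385])
p[2]=.45; print(robot.line_to(p,speed=.06,contact_N=8));st(robot)
p[2]=.515; print(robot.line_to(p,speed=.08,contact_N=8));robot.dwell(.2);st(robot)
cv2.imwrite('pics/s4.png',get_image('side')[:,:,::-1])
cv2.imwrite('pics/t4.png',get_image('top')[:,:,::-1])
s=cv2.imread('pics/side0.png');x0,y0,k=290,255,7
q=cv2.resize(s[y0:y0+70,x0:x0+95],None,fx=k,fy=k,interpolation=cv2.INTER_CUBIC)
a=np.linspace(0,2*np.pi,60)
for r,z in((.072,.014),(.0395,.005)):
    u=((proj('side',np.c_[.543+r*np.cos(a),-.020+r*np.sin(a),z+0*a])+.5-[x0,y0])*k).astype(int)
    for v in u: cv2.circle(q,(int(v[0]),int(v[1])),1,(0,0,255),-1)
cv2.imwrite('pics/chkp.png',q)
```

```text
False
t20.70 [ 0.5679 -0.239   0.4493] F [-0.32  0.08 -4.02] w0.0181
False
t21.87 [ 0.568  -0.239   0.5141] F [ 0.5  -0.67 -3.19] w0.0181
```

View pics/s4.png

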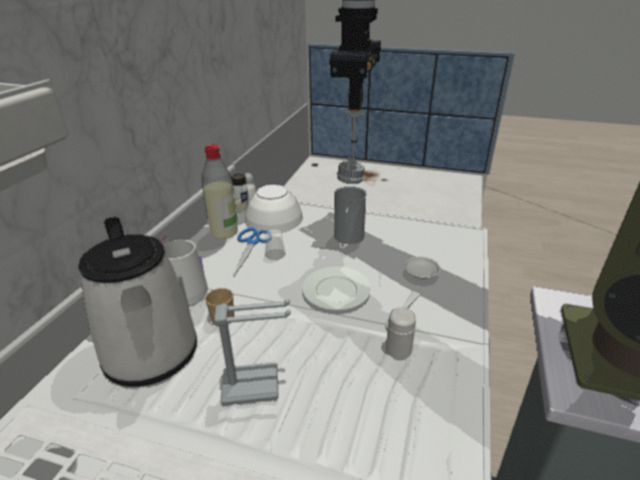

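View pics/chkp.png

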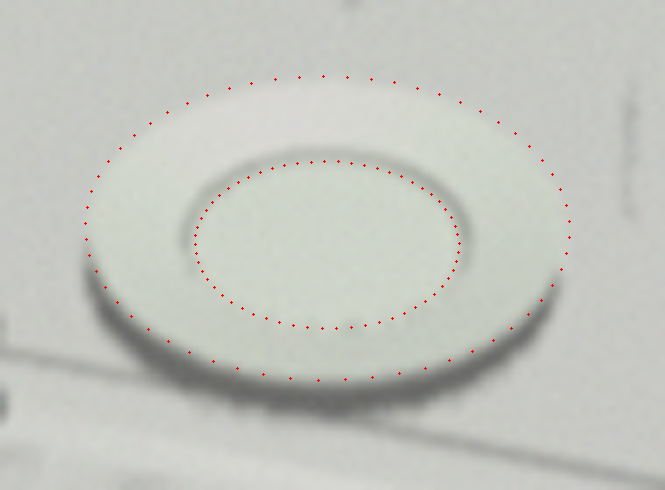

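Run:
```python
from h import *
from station import robot,get_image
D=R(2.3)
p=np.array([.5382,-.0202,.50])
robot.line_to(p,speed=.11);st(robot)
p[2]=.40;robot.line_to(p,speed=.1);robot.dwell(.5);st(robot)
cv2.imwrite('pics/s5.png',get_image('side')[:,:,::-1])
cv2.imwrite('pics/t5.png',get_image('top')[:,:,::-1])
for n in('s5','t5'):
    q=cv2.imread(f'pics/{n}.png');x0,y0=(270,190) if n=='s5' else (290,190)
    cv2.imwrite(f'pics/{n}c.png',cv2.resize(q[y0:y0+130,x0:x0+130],None,fx=4.5,fy=4.5,interpolation=cv2.INTER_CUBIC))
```

```text
t24.12 [ 0.5383 -0.0206  0.5   ] F [ 0.    0.01 -3.13] w0.0180
t25.77 [ 0.5382 -0.0202  0.4001] F [-0.58 -0.35 -4.02] w0.0178
```

View pics/s5c.png

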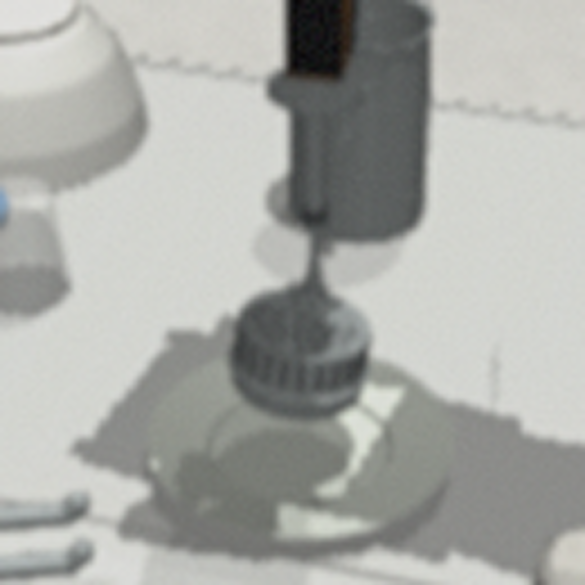

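View pics/t5c.png

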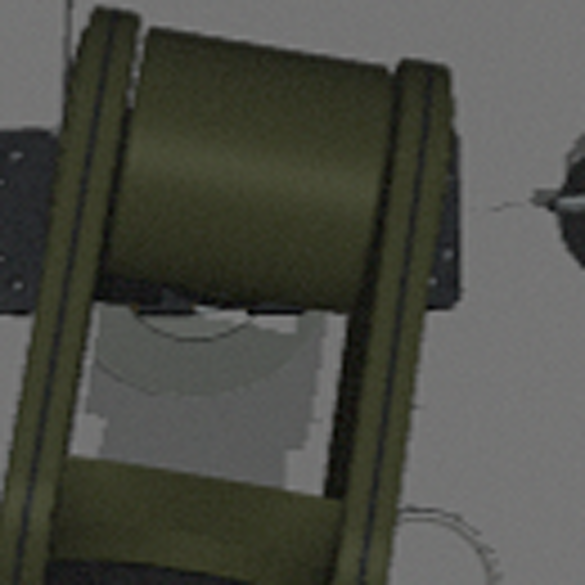

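Run:
```python
from h import *
from station import robot,get_image
p=np.array([.5382,-.0202,.367])
robot.line_to(p,speed=.06);robot.dwell(.3);st(robot)
p[2]=.3575;print(robot.line_to(p,speed=.012,contact_N=1.3));st(robot);robot.dwell(.2);st(robot)
cv2.imwrite('pics/s6.png',get_image('side')[:,:,::-1])
x0,y0=270,190
cv2.imwrite('pics/s6c.png',cv2.resize(cv2.imread('pics/s6.png')[y0:y0+130,x0:x0+130],None,fx=4.5,fy=4.5,interpolation=cv2.INTER_CUBIC))
```

```text
t26.88 [ 0.5383 -0.0202  0.3674] F [-0.27 -0.51 -3.89] w0.0177
True
t27.32 [ 0.538  -0.0201  0.3622] F [-0.27  1.32 -2.28] w0.0177
t27.52 [ 0.5376 -0.02    0.3614] F [ 0.22 -0.06 -1.24] w0.0179
```

View pics/s6c.png

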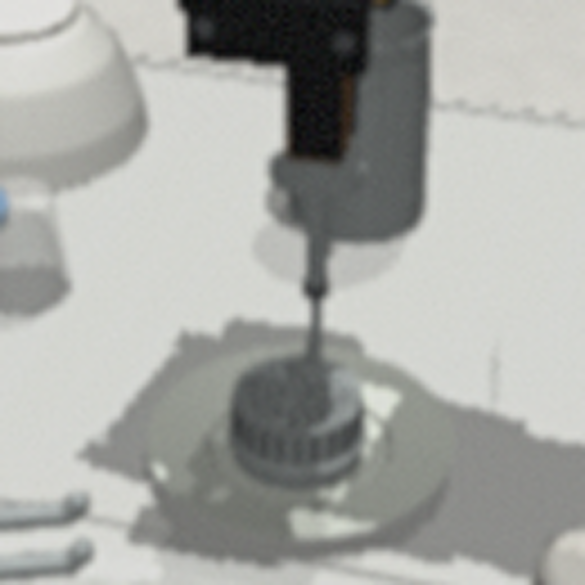

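Run:
```python
from h import *
a=np.linspace(0,2*np.pi,90)
q=cv2.imread('pics/s6c.png')
for r,z,c in((.030,.005,(0,0,255)),(.030,.039,(0,0,255)),(.072,.014,(255,0,0))):
    u=((proj('side',np.c_[.543+r*np.cos(a),-.020+r*np.sin(a),z+0*a])+.5-[270,190])*4.5).astype(int)
    for v in u: cv2.circle(q,(int(v[0]),int(v[1])),1,c,-1)
cv2.imwrite('pics/chk6.png',q[250:])
```

```text
(no output)
```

View pics/chk6.png

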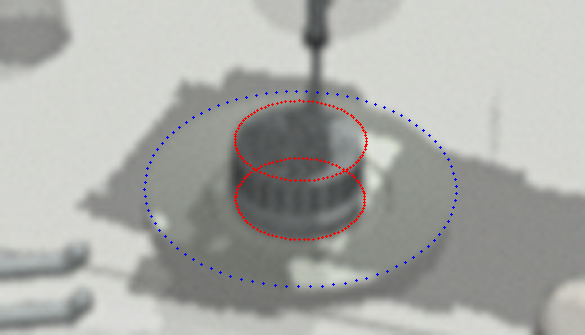

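Run:
```python
from h import *
from station import robot,get_image
d=R(2.3)[:,2]
p=np.array([.5380,-.0201,.3528])
print(robot.line_to(p,speed=.02,contact_N=2.5));robot.dwell(.2);st(robot)
p=p-.022*d;print(robot.line_to(p,speed=.025,contact_N=2));st(robot)
```

```text
False
t28.36 [ 0.5381 -0.0201  0.353 ] F [-0.35 -0.51 -1.1 ] w0.0181
False
t29.39 [ 0.5161 -0.021   0.3529] F [ 0.05  0.3  -1.81] w0.0177
```

Run:
```python
from h import *
from station import robot,get_image
p=np.array([.5160,-.021,.385])
print(robot.line_to(p,speed=.05,contact_N=2.5));st(robot)
p[2]=.47;robot.line_to(p,speed=.15)
d=R(23.4)[:,2];h=np.array([.5855,.2403,.377])
a=h-.085*d;a[2]=.47
robot.reach(a,R(23.4));robot.dwell(.1);st(robot)
cv2.imwrite('pics/s7.png',get_image('side')[:,:,::-1])
cv2.imwrite('pics/t7.png',get_image('top')[:,:,::-1])
q=cv2.imread('pics/t7.png');cv2.imwrite('pics/t7c.png',cv2.convertScaleAbs(cv2.resize(q[200:290,280:380],None,fx=6,fy=6,interpolation=cv2.INTER_CUBIC),alpha=1.7))
```

```text
False
t30.18 [ 0.5159 -0.021   0.3848] F [-0.3  -0.12 -1.51] w0.0181
t31.91 [0.5079 0.2053 0.4697] F [ 0.17 -0.23 -1.18] w0.0178
```

View pics/s7.png

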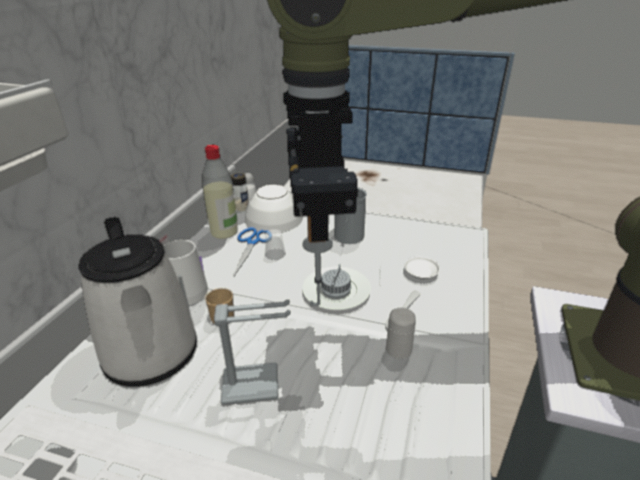

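View pics/t7c.png

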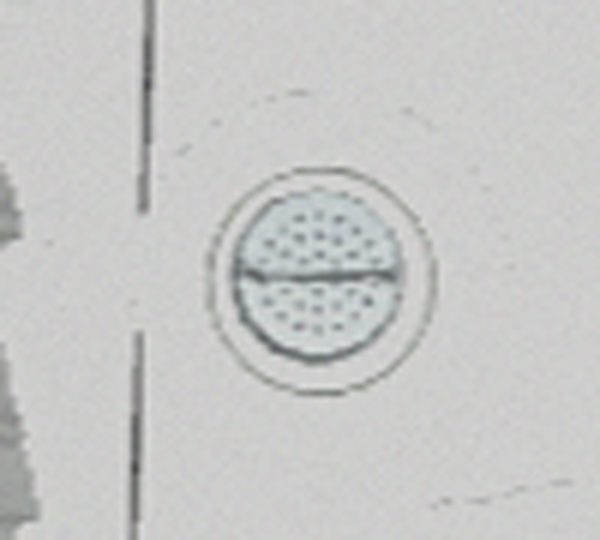

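Run:
```python
from h import *
from station import robot,get_image
d=R(23.4)[:,2];h=np.array([.5855,.2403,.377])
a=h-.085*d
robot.line_to(a,speed=.12);robot.dwell(.2);st(robot)
print(robot.line_to(h,speed=.08,contact_N=4));robot.dwell(.1);st(robot)
h[2]=.3665;print(robot.line_to(h,speed=.03,contact_N=2));st(robot)
h[2]=.362;print(robot.line_to(h,speed=.01,contact_N=1));st(robot);robot.dwell(.15);st(robot)
cv2.imwrite('pics/s8.png',get_image('side')[:,:,::-1])
q=cv2.imread('pics/s8.png');cv2.imwrite('pics/s8c.png',cv2.resize(q[250:410,190:320],None,fx=3.7,fy=3.7,interpolation=cv2.INTER_CUBIC))
```

```text
t33.13 [0.5077 0.2066 0.3782] F [ 0.19  0.02 -0.89] w0.0174
False
t34.44 [0.5852 0.2402 0.3771] F [ 0.15  0.02 -0.8 ] w0.0177
False
t34.94 [0.5854 0.2403 0.3661] F [-0.27 -0.37 -0.73] w0.0176
True
t35.31 [0.5856 0.2403 0.3639] F [-1.09  0.22  4.42] w0.0175
t35.46 [0.5856 0.2403 0.3639] F [-0.19  0.01  5.77] w0.0177
```

View pics/s8c.png

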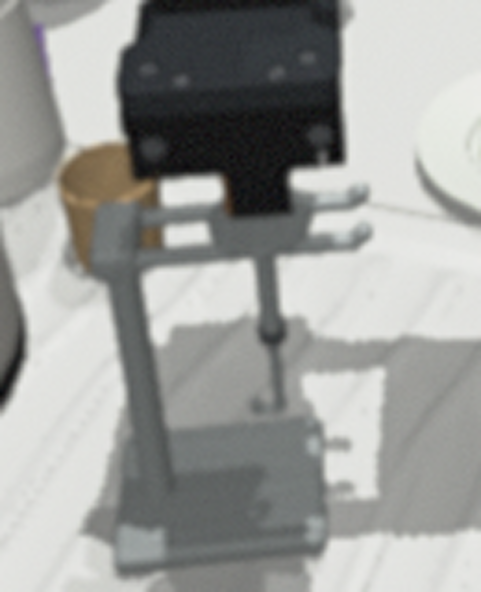

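Run:
```python
from h import *
from station import robot,get_image
h=np.array([.5855,.2403,.3643])
robot.line_to(h,speed=.01);st(robot)
robot.gripper_to(.05);robot.dwell(.2);st(robot)
h[2]=.47;robot.line_to(h,speed=.1)
robot.reach((.42,-.12,.47),R(0));robot.dwell(.3);st(robot)
cv2.imwrite('pics/s9.png',get_image('side')[:,:,::-1])
cv2.imwrite('pics/t9.png',get_image('top')[:,:,::-1])
q=cv2.imread('pics/s9.png');cv2.imwrite('pics/s9c.png',cv2.resize(q[250:410,190:390],None,fx=3.7,fy=3.7,interpolation=cv2.INTER_CUBIC))
```

```text
t35.87 [0.5854 0.2403 0.364 ] F [0.03 0.2  0.9 ] w0.0178
t36.82 [0.5855 0.2403 0.3643] F [0.13 0.75 0.07] w0.0501
t39.80 [ 0.4203 -0.1196  0.4699] F [-1.12 -0.18 -0.02] w0.0501
```

View pics/s9c.png

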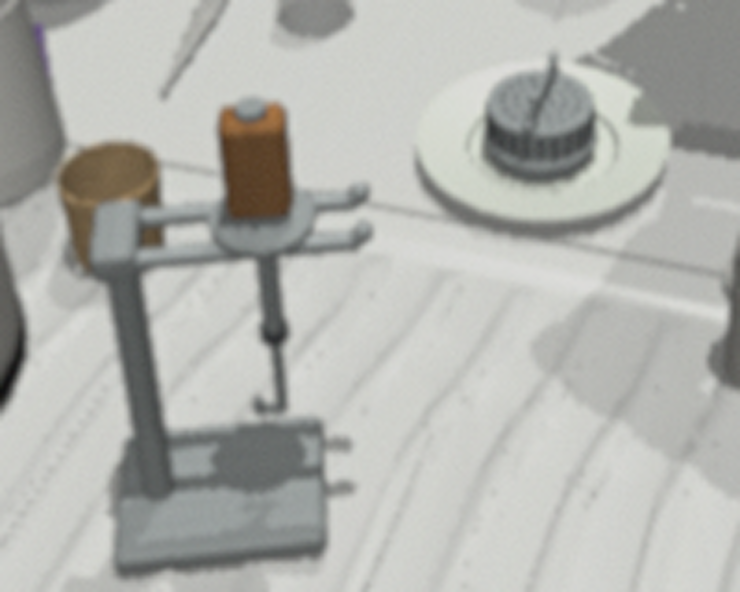

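View pics/t9.png

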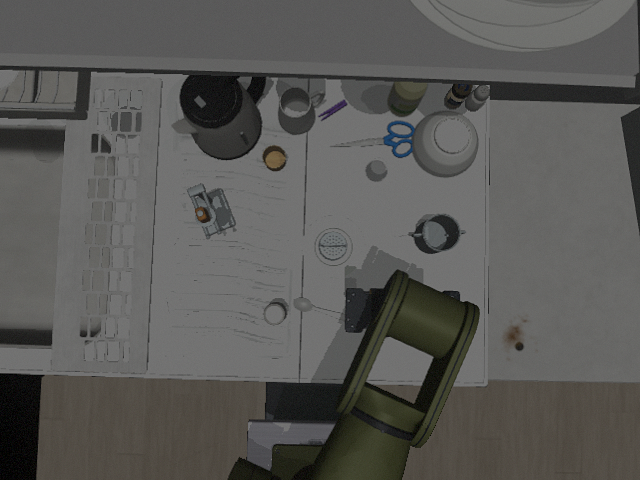

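```bash
python3 -c "
from station import robot
robot.close_job();print(robot.sense()['clock'])"
```

```text
the job is handed in; nothing more can be done
the job is handed in; nothing more can be done
```

The job is done and handed in at about 40 s of the 67 s allowed.

**What I did:** I took the hook off its stand and felt for the can's lid with the toe. I slid the toe under the wire handle, caught it and drew the infuser up. I lowered it onto the plate until its weight came off the hook, backed the toe out from under the handle, and hung the hook back on the stand.

**Last checks:**
- **Infuser:** it stands upright within about 2 mm of the plate's centre in both views, and the fingers never touched it.
- **Hook:** it hangs in its place with the flange on both prongs.
- **Other things:** the bystanders look unmoved in the top view, and the gripper is touching nothing.

**Forces:**
- **Drawing it out:** the highest reading was about 8 N in the spot checks between steps. Each step would have stopped at an 18 N change, and none did.
- **Touching the lid and setting the hook down:** each touch overshot its 1 N stop. Net contact was about 6 N on the lid and about 7 N on the prongs, and I relieved both straight away.

**A disagreement:** the toe's length from the camera and from touch differed by about 3–4 mm. I used the touch value, and the hook then caught the wire handle within about 1 mm of the height this predicted.

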